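Free the parked microscope lamp arm and hold it up

ROBOT

A 6-joint arm with a two-finger parallel gripper is mounted at the origin on the work surface. World frame = base frame: x ahead of the robot, y to its left, z up, the work surface at z = 0. Lengths are in m, angles in rad, forces in N, time in s.
With the tool pointing down it reaches from about 0.3 to 0.875 m from the base axis. Payload 4.2 kg.
Tool frame: the origin (TCP) lies at the very end of the fingers, on their centre line; the grasp point (between the pads) lies 19 mm behind it; z points along the fingers, y is the line along which they close (so a half turn about z gives the same grasp; the last joint's range is limited). The gripper opens to 85 mm and grips with 20 to 120 N. Pads are 22 mm wide; open, the fingers measure 114 mm over their backs; the gripper's body (76 mm by 85 mm) begins 54 mm behind the grasp point. The pads swing forward as they close: fully open they stand 13 mm farther back than shut.
Start: joints at [1.313, 0.32, 1.565, -0, 1.257, -0.02], TCP at [0.135, 0.559, 0.231] pointing down, gripper open.
Joint ranges: [-3.11, 3.11], [-0.84, 2.01], [0.21, 2.61], [-1.34, 4.49], [0.05, 2.63], [-2.56, 2.56]. Speed limits (rad/s): [2.57, 2.57, 3.14, 3.14, 3.14, 3.14].

INTERFACE

Orientations are given as a unit quaternion [x, y, z, w].
In Python, from cell import arm, optics, spotter gives the robot as it stands.
- The arm moves only by the tool apply_moves, never from a script. Its arguments are lists of equal length, an entry for each row: "dr": the turn, a rotation vector about the tool's x, y, z scaled (see below), a list of three; "travel": the shift along the tool's x, y, z scaled (see below), a list of three; "hand": the opening, from -1 (shut) to 1 (fully open), so that 0 is half open. A call has exactly 8 rows; each row shifts and turns the commanded pose from where the row before left it, along the tool's axes as they then stand; what a row does not reach is not made up. The controller multiplies each number of a shift by 0.1 m and each number of a turn by pi rad. A row lasts 1/10 s, in which the tool goes at most 50 mm and 8.59 degrees, less where a joint would pass 70% of its speed; a pose out of reach is approached as far as the arm can. A call with a number of a shift or a turn outside -1 to 1 is refused whole. A call with a gripper value outside its range is refused whole. The fingers move at their own pace and stop on an object; "squeeze" is the grip in N (left out, the last holds). Time passes only in rows, so rows that do not move let the fingers close, or fill a call up. It gives the time, the measured TCP pose, the force, the opening and the grip force at its end, in the units of the state.
- arm.read_state(): the state, without advancing time (a new reading comes with each control period).
- optics.camera(name): name is "scene" or "side" or "wrist"; returns the picture (480x640x3 uint8, red, green, blue); there is no depth.
- optics.camera_params(name): a dict with "fov_y" (degrees; the focal length in pixels is half the picture's height over the tangent of half this angle, whatever the lens; pixels are square), "cx", "cy" (the principal point, pixels), "R" (3x3) and "t" (3): a world point X has camera coordinates R X + t; the wrist camera has in their place "mount" (4x4, takes a point from camera to tool coordinates, whose origin is the TCP and whose axes are the flange's). Camera axes: x right, y down, z forward; pixel columns grow to the right and rows downward; lengths in m; the calibration is good to about 2 mm. A picture is of the moment at which its call begins: read the wrist's pose just before it. camera_params takes no time and is no camera call.
- arm.finish_job(): hands the job in; it is judged then, once.
Trained networks look in the newest picture that a camera, given by its name, has taken for a name from the list of things; names that differ only in an ending like _2 or _b are one class to them, and where a whole thing is asked for, a point or a joint stands for the part that bears it (a point fixed in the world has none). Each returns a list of dicts, best first, with "score" (0 to 1); they miss things now and then, are a little off and sometimes report something else, mostly with a low value. They report only what shows in the picture. A call takes as long as a camera call.
- spotter.recognise(camera, query): "extent" ([left, top, right, bottom] in pixels, round what is visible of it).
- spotter.masks_of(camera, query): "pixels" (480x640 bool, what is visible of it) and "extent" ([left, top, right, bottom] in pixels, round what is visible of it).
The state is a dict: "time": time; "joint_positions": joint angles; "qd": joint speeds; "tau": joint torques, N m; "tool_pos": TCP position; "tcp_rot": TCP orientation; "ft_force": force on the tool from outside, world axes, zero at the start; "moment": the same for the moment, N m; "width": opening from 0.0 (shut) to 1.0 (fully open); "finger_force": force on a finger pad.
Only numpy, scipy, OpenCV 4.12 (cv2) and the standard library are available. Lean on these libraries where they do the work, as an engineer would, in place of code of your own. Each camera call takes 0.05 s, during which the arm holds its last target. There are 200 camera calls.

TASK

The swing-arm microscope lamp is still locked down on its parking ball. Pull the latch's pull knob fully out sideways against its spring, lift the arm's cup off the ball while the latch is out, and finish while still holding the arm up and steady, with the cup about 10 cm above the ball, so that a colleague can tighten the hinge clamp. Do not push the other things on the bench about.

Things in the scene. Friction and masses are not known exactly. Their poses are not given: they have to be found in the camera images.
- stand: Cream cast base plate of the lamp, 170 x 400 x 16 mm, screwed to the bench. Origin on the bench under the centre of the parking ball. From there the hinge lies along its -y axis, the lamp head along +y, the latch's pull knob along -x; z is up. Two aluminium cheeks (42 mm over both, 120 mm high) carry the hinge, with a black star knob on the +x side.
- ball_center (a point): Centre of the parking ball, a steel ball stud of 25.4 mm diameter, 95 mm above the bench, on an 11 mm neck and a 24 mm shank that stand on the base plate.
- pivot (a point): The hinge of the swing arm: on its axis, which is level and runs along the stand's x, 104 mm above the bench and 260 mm from the ball.
- swing_arm: The swing arm with coupler and lamp head, 0.4 to 0.7 kg in all: a 22 mm square aluminium tube. Origin on the hinge axis; its y axis runs along the arm to the lamp head, its z axis is up when parked; it turns about its x axis (parallel to the stand's x). It hinges up freely to 1.1 rad and falls back by its weight if let go; lifting it at the cup takes about 4 to 7 N.
- cup_center (a point): Point of the arm, inside its dark steel coupler cup (39 mm across, top 19 mm over this point), that coincides with the ball's centre when parked: 260 mm from the hinge axis along the arm, 9 mm below it. It rises with the arm. The latch's plunger housing, 32 mm wide along the arm, stands out from the cup to -x and ends, with its nut, 45 mm from this point.
- latch_grip (a point): Middle of the gripping length of the aluminium pull knob, on its axis (parallel to the stand's x): a cylinder 22 mm across, 28 mm long, with a 30 mm flange, 5 mm thick, at its outer (-x) end. Parked, 86.5 mm above the bench, 70 mm to -x of the ball's centre; free for 45 mm on both sides along the arm. Fixed to the latch, it moves with latch and arm, and can carry the arm's weight.
- latch (a joint): How far the latch is pulled out towards the stand's -x, in m: 0 shut (a steel fork grips under the ball and the arm cannot lift), 0.018 fully out against its stop. The fork is clear of the ball from 0.014. The spring pushes back with about 5 N at 0 and 12 N fully out; let go, the latch snaps shut.
- stone_tray: Bystander: shallow white tray of gem stones, 80 x 130 x 22 mm, on the bench beyond the arm (+x side). Origin at the centre of its underside.
- glass_dish: Bystander: glass immersion dish, 84 mm across, 32 mm high, on the bench beyond the lamp head. Origin at the centre of its underside.
- loupe: Bystander: small folding loupe, about 26 x 70 x 18 mm, on the bench past the lamp head's end. Origin at the underside of its lens.
- screwdriver: Bystander: screwdriver 170 mm long and up to 30 mm thick, lying on the bench along the knob's side of the base plate, towards the hinge.
- lamp_head (a point): Centre of the black lamp head, 60 x 100 x 35 mm, at the arm's end: 115 mm past the cup; its top is 20 mm over the ball's centre when parked.

How it is judged:
By the outcome, as a careful person would: the job done as asked, in the order asked, and still so for the second after the job is handed in, while the arm keeps its last pose, push and grip.
It also fails if it takes over 32 s, if anything falls off the work surface, if the arm or the gripper's body presses on something with over 40 N, if the wrist force passes 120 N, or if a joint passes its speed limit or range.

## Working session

There is one attempt and no reset: what is moved stays moved. The work goes in short steps, Python scripts to look and compute and a tool call to move; the robot and the scene stay as the last step left them, time stands still between calls to the robot, and variables do not carry over. Pictures are saved under pics/ and viewed, at most 10 in all, crops included, and the job is handed in when it is done.

Besides the shell and the picture viewer there is one more tool, called after ">>>" as name(argument=value, ...) on one line, values as JSON. apply_moves: Moves the arm, as the interface text tells. Its arguments: {"type":"object","properties":{"dr":{"type":"array","items":{"type":"array","items":{"type":"number"}}},"travel":{"type":"array","items":{"type":"array","items":{"type":"number"}}},"hand":{"type":"array","items":{"type":"number"}},"squeeze":{"type":"number"}},"required":["dr","travel","hand"]}

```bash
mkdir -p pics; ls; python3 - <<'E'
from cell import arm, optics, spotter
import cv2,numpy as np
s=arm.read_state();print(s)
for c in("scene","side"):
    im=optics.camera(c);cv2.imwrite(f"pics/{c}0.png",im[:,:,::-1]);p=optics.camera_params(c);print(c,p)
    for q in("latch_grip","swing_arm","stand","lamp_head","cup_center","screwdriver","stone_tray","glass_dish","loupe"):
        print(q,[(r["score"],np.round(r["extent"])) for r in spotter.recognise(c,q)[:2]])
print(optics.camera_params("wrist"))
E
```

```text
pics
{'time': 0.0, 'joint_positions': array([ 1.31299809e+00,  3.20293550e-01,  1.56567564e+00,  4.44765439e-06,
        1.25737630e+00, -1.99743398e-02]), 'qd': array([ 0.00149183, -0.00031971,  0.0002966 , -0.00049402,  0.00095348,
        0.00085544]), 'tau': array([-1.26193132e-03, -4.15499175e+01, -2.34166646e+01, -3.87824712e-04,
        8.05388612e-03, -4.27809118e-05]), 'tool_pos': array([0.13532726, 0.55836565, 0.23048262]), 'tcp_rot': array([ 1.18632548e-01,  9.92937838e-01, -8.67686007e-04, -1.23426022e-04]), 'ft_force': array([-0.68843821,  0.29181455,  0.75391053]), 'moment': array([-0.02145449,  0.03333891, -0.02498527]), 'finger_force': 0.0, 'width': 1.0049987402321046}
scene {'fov_y': 57.50762655603857, 'cx': 318.2611470240587, 'cy': 241.2024012968995, 'R': array([[ 0.48753299,  0.87305585, -0.00922345],
       [ 0.51783861, -0.2976452 , -0.802029  ],
       [-0.70296142,  0.38623934, -0.59721388]]), 't': array([-0.36936261, -0.18019224,  1.23692431])}
latch_grip [(0.53, array([313., 213., 329., 231.]))]
swing_arm [(0.6, array([205., 203., 418., 285.]))]
stand [(0.71,
[... 872 characters left out ...]
350.]))]
cup_center [(0.55, array([302., 169., 385., 351.]))]
screwdriver [(0.74, array([386., 217., 404., 275.]))]
stone_tray [(0.89, array([220., 241., 266., 303.]))]
glass_dish [(0.56, array([185., 338., 244., 381.]))]
loupe [(0.92, array([328., 417., 364., 468.]))]
{'fov_y': 64.79058359405633, 'cx': 318.43137746230093, 'cy': 241.1148164825125, 'mount': array([[ 3.98713845e-04, -9.62488009e-01, -2.71323926e-01,
         6.88945510e-02],
       [ 9.99999750e-01,  5.42207873e-04, -4.53903322e-04,
        -7.51658542e-04],
       [ 5.83990473e-04, -2.71323677e-01,  9.62487985e-01,
        -1.42551372e-01],
       [ 0.00000000e+00,  0.00000000e+00,  0.00000000e+00,
         1.00000000e+00]])}
```

```bash
python3 - <<'E'
import cv2
a=cv2.imread("pics/scene0.png")[150:400,140:520];b=cv2.imread("pics/side0.png")[120:480,160:460]
cv2.imwrite("pics/a.png",cv2.resize(a,None,fx=2.1,fy=2.1,interpolation=2));cv2.imwrite("pics/b.png",cv2.resize(b,None,fx=1.66,fy=1.66,interpolation=2))
E
```

```text
(no output)
```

View pics/a.png

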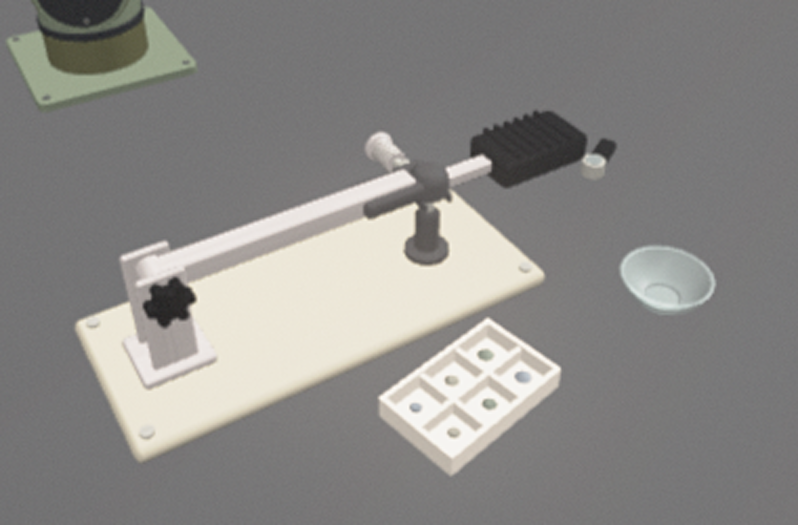

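View pics/b.png

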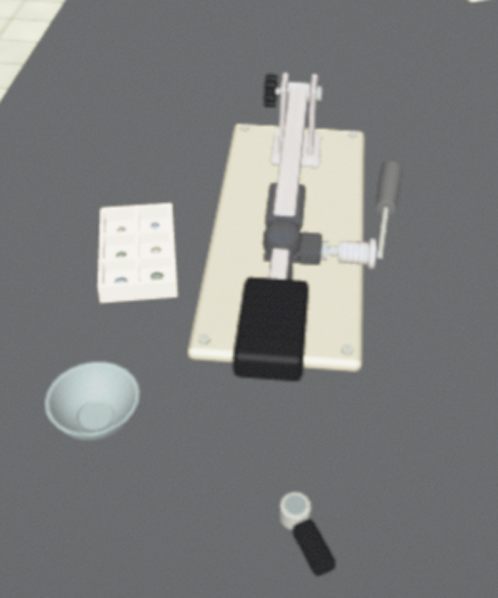

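Scene view: knob flange is at about crop (378,147), which is full (320,220), the cup at crop (430,180), and the hinge is on the left. Side view: knob body is at crop (354,251), which is full (373,271). The screwdriver lies just beyond it towards the hinge. I'll fit the stand pose from these features.

```bash
cat > h.py <<'E'
import numpy as np
from scipy.spatial.transform import Rotation as Ro
from scipy.optimize import least_squares
from cell import arm,optics,spotter
def proj(p,X):
    c=p["R"]@X+p["t"];f=240/np.tan(np.radians(p["fov_y"])/2);return np.array([p["cx"]+f*c[0]/c[2],p["cy"]+f*c[1]/c[2]])
def wcam(s):
    p=dict(optics.camera_params("wrist"));T=np.eye(4);T[:3,:3]=Ro.from_quat(s["tcp_rot"]).as_matrix();T[:3,3]=s["tool_pos"]
    M=np.linalg.inv(T@p["mount"]);p["R"]=M[:3,:3];p["t"]=M[:3,3];return p
E
python3 - <<'E'
from h import *
S=optics.camera_params("scene");D=optics.camera_params("side")
a=lambda u,v:np.array([u/2.1+140,v/2.1+150]);b=lambda u,v:np.array([u/1.66+160,v/1.66+120])
# (cam,pix,local, plate?)
O=[(S,a(78,325),(-.085,-.2,.014),1),(S,a(142,458),(.085,-.2,.008),1),(S,a(543,275),(.085,.2,.014),1),
(D,b(235,125),(.085,-.2,.014),1),(D,b(363,131),(-.085,-.2,.014),1),(D,b(360,370),(-.085,.2,.008),1),(D,b(190,355),(.085,.2,.008),1),
(S,a(380,147),(-.084,0,.0865),0),(D,b(354,251),(-.070,0,.0865),0),(D,b(376,253),(-.087,0,.0865),0),(S,a(427,247),(0,0,.02),0),(D,b(281,234),(0,0,.112),0),(S,a(430,172),(0,0,.112),0),(D,b(305,92),(0,-.26,.115),0)]
def res(v):
    R=Ro.from_euler("z",v[2]).as_matrix();r=[]
    for c,px,l,k in O:
        L=np.array(l)+(np.array([v[3],v[4],0]) if k else 0)
        r.append(proj(c,R@L+[v[0],v[1],0])-px)
    return np.ravel(r)
best=min((least_squares(res,[.3,.5,y,0,-.1],loss="soft_l1") for y in(0,1.5,3,-1.5)),key=lambda q:q.cost)
v=best.x;print(best.cost,v,np.degrees(v[2]));print(np.round(best.fun.reshape(-1,2),1))
R=Ro.from_euler("z",v[2]).as_matrix();T=lambda l:R@np.array(l)+[v[0],v[1],0]
for n,l in dict(knob=(-.07,0,.0865),ball=(0,0,.095),pivot=(0,-.26,.104),lamp=(0,.115,.095)).items():print(n,T(l).round(4),np.hypot(*T(l)[:2]))
print("axis -x",R@[-1,0,0])
def flat(c,u,z):
    f=240/np.tan(np.radians(c["fov_y"])/2);d=c["R"].T@[(u[0]-c["cx"])/f,(u[1]-c["cy"])/f,1];o=-c["R"].T@c["t"];return (o+d*(z-o[2])/d[2]).round(3)
print("driver",flat(D,b(390,165),.015),flat(D,b(388,205),.015),flat(D,b(381,255),.015))
E
```

```text
24.259721491482352 [ 0.57145342  0.16141754  0.02789462  0.00131372 -0.11978087] 1.5982441030977452
[[-2.  -2.8]
 [-1.6  0.6]
 [ 2.5 -1.5]
 [-0.7 -1.2]
 [ 0.3  0. ]
 [ 0.6  0.2]
 [-2.4  1.4]
 [ 0.4 -0.3]
 [-0.1  1.3]
 [-2.9  0.8]
 [-0.4 -0.9]
 [ 1.4 -3.3]
 [-0.6 -2.4]
 [-3.3 -4.3]]
knob [0.5015 0.1595 0.0865] 0.5262242685228604
ball [0.5715 0.1614 0.095 ] 0.5938136316057964
pivot [ 0.5787 -0.0985  0.104 ] 0.5870248184336447
lamp [0.5682 0.2764 0.095 ] 0.6318903267113655
axis -x [-0.99961097 -0.027891    0.        ]
driver [ 0.462 -0.089  0.015] [ 0.463 -0.01   0.015] [0.47  0.079 0.015]
```

>>> apply_moves(dr=[[0,0,-0.042],[0,0,-0.042],[0,0,0],[0,0,0],[0,0,0],[0,0,0],[0,0,0],[0,0,0]], travel=[[0,0,0],[0,0,0],[-0.25,-0.29,0.02],[-0.25,-0.29,0.02],[-0.25,-0.29,0.02],[-0.25,-0.29,0.02],[-0.25,-0.29,0.02],[-0.25,-0.29,0.02]], hand=[1,1,1,1,1,1,1,1], squeeze=80)

```text
time: 1.8
tool_pos: [0.2908, 0.3876, 0.2194]
tcp_rot: [-0.013, 1.0, 0.0, 0.0]
ft_force: [-0.0, 0.3, 0.9]
width: 1.0
finger_force: 0.0
```

>>> apply_moves(dr=[[0,0,0],[0,0,0],[0,0,0],[0,0,0],[0,0,0],[0,0,0],[0,0,0],[0,0,0]], travel=[[-0.25,-0.29,0.02],[-0.25,-0.29,0.02],[-0.25,-0.29,0.02],[-0.25,-0.29,0.02],[-0.25,-0.29,0.02],[-0.25,-0.29,0.02],[-0.25,-0.29,0.02],[-0.1,-0.2,0.02]], hand=[1,1,1,1,1,1,1,1])

```text
time: 2.6
tool_pos: [0.4828, 0.1689, 0.2033]
tcp_rot: [-0.012, 1.0, -0.0, 0.001]
ft_force: [-0.0, -0.5, 0.5]
width: 1.0
finger_force: 0.0
```

```bash
python3 - <<'E'
from h import *
import cv2
s=arm.read_state();im=optics.camera("wrist");print(s["time"],s["tool_pos"],s["tcp_rot"],s["joint_positions"].round(2))
print([(r["score"],np.round(r["extent"])) for r in spotter.recognise("wrist","latch_grip")[:3]])
p=wcam(s)
im=im[:,:,::-1].copy()
th=.0279;R=Ro.from_euler("z",th).as_matrix()
for l in((-.07,0,.0865),(-.084,0,.0865),(0,0,.095)):
    q=proj(p,R@np.array(l)+[.5715,.1614,0]);print(q);cv2.circle(im,tuple(int(x) for x in q),3,(0,0,255),-1)
cv2.imwrite("pics/w1.png",im)
E
```

```text
2.6 [0.48279839 0.16889811 0.20331434] [-1.21365844e-02  9.99926073e-01 -2.89956702e-05  7.42118390e-04] [ 0.31  0.24  1.75 -0.    1.15 -1.28]
[]
[305.85126367 260.1832345 ]
[305.60973468 241.55254453]
[306.62570562 352.14495356]
```

View pics/w1.png

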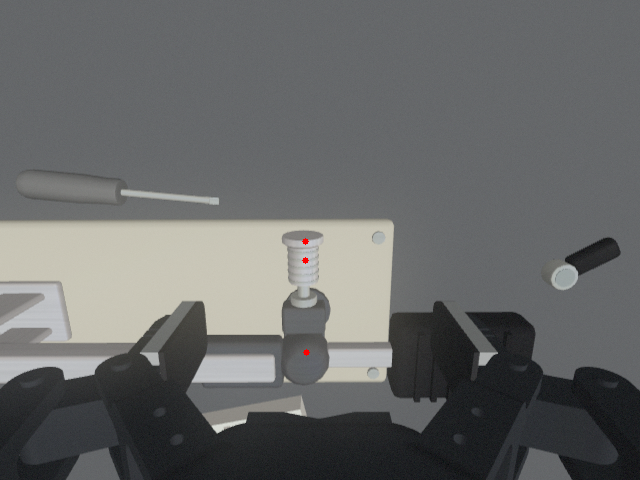

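The wrist view shows the knob body centred near (303,262), with my prediction at (306,260). So the knob is about 2 mm off the fit, at roughly (0.503, 0.158). The fingers straddle it freely, so I'll move over it and part way down.

>>> apply_moves(dr=[[0,0,0],[0,0,0],[0,0,0],[0,0,0],[0,0,0],[0,0,0],[0,0,0],[0,0,0]], travel=[[-0.1,-0.06,0],[-0.1,-0.06,0],[0,0,0.2],[0,0,0.2],[0,0,0.2],[0,0,0.1],[0,0,0],[0,0,0]], hand=[0.4,0.4,0.4,0.4,0.4,0.4,0.4,0.4])

```text
time: 3.5
tool_pos: [0.5016, 0.1597, 0.1339]
tcp_rot: [-0.013, 1.0, 0.0, 0.001]
ft_force: [-0.7, 0.2, -0.5]
width: 0.702
finger_force: 0.0
```

```bash
python3 - <<'E'
from h import *
import cv2
s=arm.read_state();im=optics.camera("wrist");print(s["time"],s["tool_pos"],s["tcp_rot"],s["width"])
p=wcam(s);im=im[:,:,::-1].copy()
R=Ro.from_euler("z",.0279).as_matrix()
for d in(-.014,0,.014):
    q=proj(p,R@np.array((d,0,0))+[.503,.158,.0865]);print(q);cv2.circle(im,tuple(int(x) for x in q),2,(0,0,255),-1)
q=proj(p,s["tool_pos"]+[0,0,.019]);print("grasp",q);cv2.circle(im,tuple(int(x) for x in q),3,(0,255,0),1)
cv2.imwrite("pics/w2.png",im)
E
```

```text
3.5 [0.50163942 0.1596682  0.13393337] [-1.33184952e-02  9.99911104e-01  2.08230586e-04  5.98093892e-04] 0.7017323559838677
[316.56611093 246.3009068 ]
[316.62394308 271.43463154]
[316.67963209 295.63695642]
grasp [320.40823097 331.82398944]
```

View pics/w2.png

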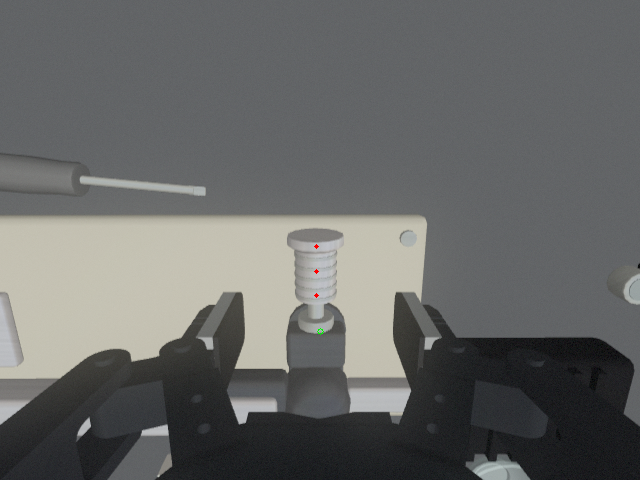

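The wrist view shows the knob centred near (316,274), between the fingers and matching the estimate. I'll descend, then close.

>>> apply_moves(dr=[[0,0,0],[0,0,0],[0,0,0],[0,0,0],[0,0,0],[0,0,0],[0,0,0],[0,0,0]], travel=[[-0.02,-0.02,0.1],[0,0,0.2],[0,0,0.2],[0,0,0.1],[0,0,0.08],[0,0,0],[0,0,0],[0,0,0]], hand=[0.4,0.4,0.4,0.4,0.4,0.4,0.4,0.4])

```text
time: 4.35
tool_pos: [0.5037, 0.1575, 0.0661]
tcp_rot: [-0.013, 1.0, 0.0, 0.001]
ft_force: [0.5, 0.1, 0.4]
width: 0.702
finger_force: 0.0
```

>>> apply_moves(dr=[[0,0,0],[0,0,0],[0,0,0],[0,0,0],[0,0,0],[0,0,0],[0,0,0],[0,0,0]], travel=[[0,0,0],[0,0,0],[0,0,0],[0,0,0],[0,0,0],[0,0,0],[0,0,0],[0,0,0]], hand=[-1,-1,-1,-1,-1,-1,-1,-1], squeeze=80)

```text
time: 5.15
tool_pos: [0.5032, 0.1579, 0.0658]
tcp_rot: [-0.013, 1.0, 0.001, 0.0]
ft_force: [-2.4, 4.3, 5.6]
width: 0.226
finger_force: 78.1
```

```bash
python3 - <<'E'
from h import *
import cv2
s=arm.read_state();im=optics.camera("wrist");print(s["time"],s["tool_pos"],s["tcp_rot"],s["width"],s["finger_force"],s["ft_force"],s["moment"])
cv2.imwrite("pics/w3.png",im[:,:,::-1])
E
```

```text
5.15 [0.50322887 0.15785824 0.06577882] [-1.29321571e-02  9.99916172e-01  5.44357472e-04  3.34467865e-04] 0.22638514429123896 78.09899568557739 [-2.406813    4.31069747  5.60521372] [0.61708868 0.27514211 0.01056508]
```

View pics/w3.png

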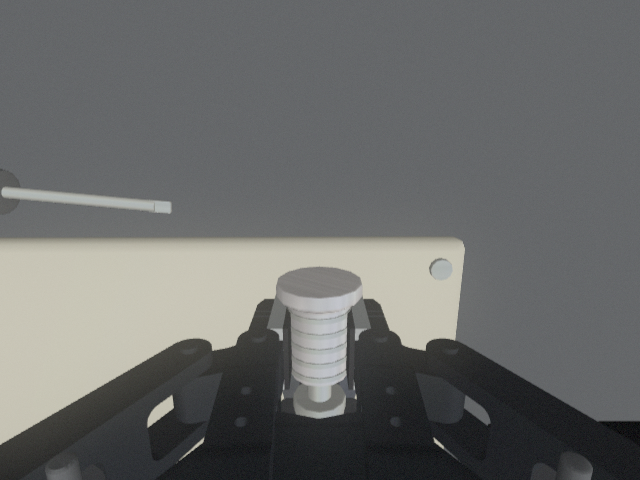

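The knob is gripped between the pads, with the flange just outside them near (320,290). Now the pull.

>>> apply_moves(dr=[[0,0,0],[0,0,0],[0,0,0],[0,0,0],[0,0,0],[0,0,0],[0,0,0],[0,0,0]], travel=[[0.03,0,0],[0.03,0,0],[0.03,0,0],[0.03,0,0],[0.03,0,0],[0.02,0,0],[0,0,0],[0,0,0]], hand=[-1,-1,-1,-1,-1,-1,-1,-1])

```text
time: 6.0
tool_pos: [0.4908, 0.1576, 0.0661]
tcp_rot: [-0.013, 1.0, 0.001, 0.005]
ft_force: [9.0, 2.2, -1.9]
width: 0.222
finger_force: 78.2
```

>>> apply_moves(dr=[[0,0,0],[0,0,0],[0,0,0],[0,0,0],[0,0,0],[0,0,0],[0,0,0],[0,0,0]], travel=[[0.03,0,0],[0.03,0,0],[0.03,0,0],[0.01,0,0],[0,0,0],[0,0,0],[0,0,0],[0,0,0]], hand=[-1,-1,-1,-1,-1,-1,-1,-1])

```text
time: 6.8
tool_pos: [0.4854, 0.1576, 0.0672]
tcp_rot: [-0.014, 1.0, 0.001, 0.01]
ft_force: [17.6, 0.2, -4.2]
width: 0.228
finger_force: 78.2
```

```bash
python3 - <<'E'
from h import *
import cv2
a=optics.camera("wrist")[230:460,200:440];b=optics.camera("side")[210:330,270:410]
cv2.imwrite("pics/w4.png",np.hstack([cv2.resize(a,(400,383)),cv2.resize(b,(400,383))])[:,:,::-1])
E
```

```text
(no output)
```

View pics/w4.png

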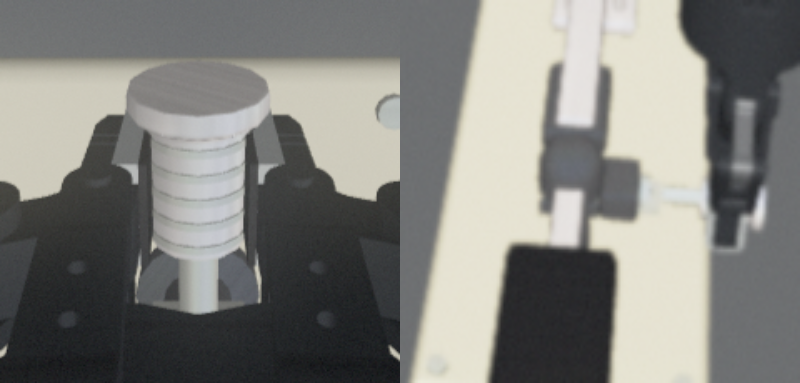

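The stem is out and the knob is still seated in the pads against the flange. Next I'll lift along the arc.

>>> apply_moves(dr=[[-0.0078,0,0],[-0.0078,0,0],[-0.0078,0,0],[-0.0078,0,0],[-0.0078,0,0],[-0.0078,0,0],[-0.0078,0,0],[-0.0078,0,0]], travel=[[0,0.008,-0.064],[0,0.008,-0.064],[0,0.008,-0.064],[0,0.008,-0.064],[0,0.008,-0.064],[0,0.008,-0.064],[0,0.008,-0.064],[0,0.008,-0.064]], hand=[-1,-1,-1,-1,-1,-1,-1,-1])

```text
time: 7.7
tool_pos: [0.4853, 0.1596, 0.1193]
tcp_rot: [-0.012, 0.995, 0.099, 0.009]
ft_force: [18.6, 6.3, -4.6]
width: 0.226
finger_force: 78.5
```

>>> apply_moves(dr=[[-0.0078,0,0],[-0.0078,0,0],[-0.0078,0,0],[-0.0078,0,0],[-0.0078,0,0],[-0.0078,0,0],[-0.0078,0,0],[-0.0078,0,0]], travel=[[0,0.008,-0.064],[0,0.008,-0.064],[0,0.008,-0.064],[0,0.008,-0.064],[0,0.008,-0.064],[0,0.008,-0.064],[0,0.008,-0.064],[0,0.008,-0.064]], hand=[-1,-1,-1,-1,-1,-1,-1,-1])

```text
time: 8.5
tool_pos: [0.4855, 0.1513, 0.1706]
tcp_rot: [-0.011, 0.98, 0.196, 0.008]
ft_force: [19.6, 8.8, -3.2]
width: 0.225
finger_force: 78.5
```

>>> apply_moves(dr=[[0,0,0],[0,0,0],[0,0,0],[0,0,0],[0,0,0],[0,0,0],[0,0,0],[0,0,0]], travel=[[0,0,0],[0,0,0],[0,0,0],[0,0,0],[0,0,0],[0,0,0],[0,0,0],[0,0,0]], hand=[-1,-1,-1,-1,-1,-1,-1,-1])

```text
time: 9.3
tool_pos: [0.4856, 0.1514, 0.1703]
tcp_rot: [-0.011, 0.981, 0.196, 0.008]
ft_force: [19.5, 8.3, -2.0]
width: 0.223
finger_force: 78.7
```

```bash
python3 - <<'E'
from h import *
import cv2
s=arm.read_state();print(s["time"],s["tool_pos"],s["tcp_rot"],s["qd"].round(3),s["ft_force"])
R=Ro.from_quat(s["tcp_rot"]).as_matrix();g=s["tool_pos"]-.019*R[:,2];print("grasp",g,"tilt",np.arcsin(R[1,2]))
a=optics.camera("scene")[130:360,150:450];b=optics.camera("side")[150:380,220:440]
cv2.imwrite("pics/w5.png",np.hstack([cv2.resize(a,(450,345)),cv2.resize(b,(330,345))])[:,:,::-1])
E
```

```text
9.3 [0.48555285 0.1513627  0.17033636] [-0.01072139  0.98053973  0.19587281  0.00779252] [ 0.001 -0.    -0.     0.001 -0.    -0.002] [19.53642966  8.31500838 -2.02412591]
grasp [0.4853423  0.14406121 0.18787614] tilt 0.3944378278362831
```

View pics/w5.png

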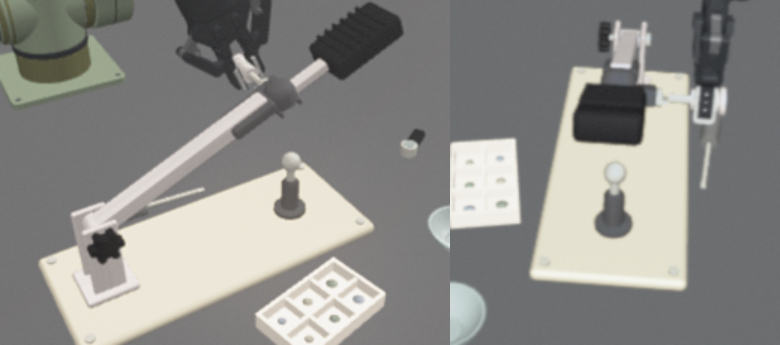

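The arm is up, the ball is clear, and the knob's grasp point has risen about 102 mm, so the cup sits about 100 mm above the ball. It is steady and the latch is still out.

```bash
python3 -c "
from cell import arm
print(arm.finish_job())"
```

```text
the job is handed in; nothing more can be done
None
```

The job is handed in at about 9.4 s: the latch was pulled fully out, the cup lifted off the ball, and the arm is now held steady with the cup about 10 cm above the ball; no other bench item was touched.

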